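Sort the inlay caddy and lift it level

TASK

Clear the three stray pieces into the wooden carrying caddy where it stands: the bone awl and the brass inlay pusher into the red-lined bay, the single abalone plaque into the blue-lined bay. Then take the caddy by the middle of its handle, lift it a good 10 cm off the bench and finish while still holding it up, level and still, with everything in its bay; do not put it down or let go, never tip it on the way, and leave everything else where it is.

Things in the scene. Friction and masses are not known exactly. Their poses are not given: they have to be found in the camera images.
- caddy: loose wooden caddy, 280 (x) by 128 (y) mm, about 0.45 kg; origin at the centre of its underside. Base and outer walls 6 mm thick, walls 30 mm high. An 8 mm divider, 30 mm high, along y at x = 0 leaves two bays 130 (x) by 116 (y) mm inside, floors 6 mm above the underside: red-lined at x = +4 to +134 mm, blue-lined at x = -4 to -134 mm. Handle bar along y above the divider on two end posts
- caddy_handle: the caddy's handle bar, part of the caddy, axes as the caddy's, origin at the bar's centre, 60 mm above the caddy's underside: dark wood bar 128 mm along y, 18 mm thick (x), 22 mm high (49 to 71 mm above the underside), with a brass sleeve over the middle 60 mm; a 19 mm gap between divider and bar
- awl: bone awl lying on its flat side, about 50 g: cream handle 70 mm long (x = -35 to +35), 16 by 16 mm square section, origin under the middle of the handle; brass ferrule and thin steel point run on to x = +78 mm at 8 mm height. Balances about 5 to 10 mm from the origin towards the point
- pusher: brass inlay pusher lying on its flat side, about 80 g: square grip 70 mm long (x = -35 to +35), 14 by 14 mm section, origin under the middle of the grip; a thinner round shank and flat nib run on to x = +78 mm at 7 mm height. Balances about 5 to 10 mm from the origin towards the nib
- plaque: the single stray abalone plaque lying flat, about 30 g: 52 mm (x) by 36 mm (y) by 8 mm thick, dark wood back, iridescent green top; origin at the centre of its underside
- vase: bystander: glossy brown lacquer vase, 160 mm high, 84 mm across; origin under its centre. Leave alone
- bowl: bystander: round red lacquer bowl with gilt rim, 126 mm across, 53 mm high; origin under its centre. Leave alone
- stack: bystander: stack of three abalone plaques, 24 mm high, about 58 by 44 mm over all; origin under its centre. Not to be sorted, leave alone
- glue: bystander: amber glue jar with black cap, 52 mm across, 75 mm high; origin under its centre. Leave alone
- chest: fixed camphorwood chest along the right side of the bench, 360 mm by 220 mm, 130 mm high, its hinged lid standing open on the side away from the work (top of the lid about 350 mm high); origin at the centre of its underside. Leave alone

How it is judged (in metres and radians):
On the way:
1. awl and pusher lie in the red-lined bay and the plaque in the blue-lined bay, released and at rest, the caddy standing on the bench (x of awl in the frame of caddy between 0.004 and 0.136 m and y of awl in the frame of caddy between -0.06 and 0.06 m and z of awl in the frame of caddy between 0 and 0.03 m and x of pusher in the frame of caddy between 0.004 and 0.136 m and y of pusher in the frame of caddy between -0.06 and 0.06 m and z of pusher in the frame of caddy between 0 and 0.03 m and x of plaque in the frame of caddy between -0.136 and -0.004 m and y of plaque in the frame of caddy between -0.06 and 0.06 m and z of plaque in the frame of caddy between 0 and 0.03 m and contact force between the fingers and awl below 0.2 N and contact force between the fingers and pusher below 0.2 N and contact force between the fingers and plaque below 0.2 N and linear speed of each of awl, pusher, plaque below 0.03 m/s and height (world z) of caddy below 0.006 m and angle between caddy's own z axis and vertical below 0.03 rad), for 0.2 s.
At the end, for the whole second after the job is handed in: through the last second the fingers hold the caddy within 50 mm of its handle's centre, underside over 80 mm above the bench, within 0.12 rad of level, slower than 20 mm/s and 0.2 rad/s, touching no bystander; awl and pusher in the red bay, plaque in the blue bay (height (world z) of caddy above 0.08 m and angle between caddy's own z axis and vertical below 0.12 rad and linear speed of caddy below 0.02 m/s and angular speed of caddy below 0.2 rad/s and contact force between the fingers and caddy_handle above 2 N and distance between the grasp point and caddy_handle below 0.055 m and contact force between caddy and vase below 0.1 N and contact force between caddy and bowl below 0.1 N and contact force between caddy and stack below 0.1 N and contact force between caddy and glue below 0.1 N and contact force between caddy and chest below 0.1 N and x of awl in the frame of caddy between 0.004 and 0.136 m and y of awl in the frame of caddy between -0.06 and 0.06 m and z of awl in the frame of caddy between 0 and 0.03 m and x of pusher in the frame of caddy between 0.004 and 0.136 m and y of pusher in the frame of caddy between -0.06 and 0.06 m and z of pusher in the frame of caddy between 0 and 0.03 m and x of plaque in the frame of caddy between -0.136 and -0.004 m and y of plaque in the frame of caddy between -0.06 and 0.06 m and z of plaque in the frame of caddy between 0 and 0.03 m); the arm keeps its last pose, push and grip.
It fails at once if the vase is shifted by more than 30 mm or tipped (distance of vase from where it was at the start of the episode above 0.03 m or angle between vase's own z axis and vertical above 0.3 rad).
It fails at once if the bowl is shifted by more than 30 mm or tipped (distance of bowl from where it was at the start of the episode above 0.03 m or angle between bowl's own z axis and vertical above 0.3 rad).
It fails at once if the stack of plaques is shifted by more than 30 mm or tipped (distance of stack from where it was at the start of the episode above 0.03 m or angle between stack's own z axis and vertical above 0.3 rad).
It fails at once if the glue jar is shifted by more than 30 mm or tipped (distance of glue from where it was at the start of the episode above 0.03 m or angle between glue's own z axis and vertical above 0.3 rad).
It fails at once if the caddy is tipped by more than 0.3 rad (17 degrees) (angle between caddy's own z axis and vertical above 0.3 rad).
It also fails if it takes over 72 s, if anything falls off the work surface, if the arm or the gripper's body presses on something with over 40 N, if the wrist force passes 120 N, or if a joint passes its speed limit or range.

ROBOT

A 6-joint arm with a two-finger parallel gripper is mounted at the origin on the work surface. World frame = base frame: x ahead of the robot, y to its left, z up, the work surface at z = 0. Lengths are in mm, angles in rad, forces in N, time in s.
With the tool pointing down it reaches from about 425 to 925 mm from the base axis. Payload 12.5 kg.
Tool frame: the origin (TCP) lies at the very end of the fingers, on their centre line; the grasp point (between the pads) lies 19 mm behind it; z points along the fingers, y is the line along which they close (so a half turn about z gives the same grasp; the last joint's range is limited). The gripper opens to 85 mm and grips with 20 to 120 N. Pads are 22 mm wide; open, the fingers measure 114 mm over their backs; the gripper's body (76 mm by 85 mm) begins 54 mm behind the grasp point. The pads swing forward as they close: fully open they stand 13 mm farther back than shut.
Start: joints at [1.22, 0.491, 1.559, -0, 1.092, -0.106], TCP at [151.458, 606.387, 231.327] pointing down, gripper open.
Joint ranges: [-3.1, 3.1], [-0.84, 2.19], [0.05, 2.79], [-1.13, 4.28], [0.06, 2.93], [-2.69, 2.69]. Speed limits (rad/s): [2.22, 2.22, 2.79, 3.14, 3.14, 3.14].

INTERFACE

Orientations are given as a 3x3 rotation matrix whose columns are the frame's x, y, z axes.
In Python, from plant import robot gives the robot as it stands. The module is installed in compiled form; this text tells all that it offers.
- The arm moves only by the tool drive_tool, never from a script. Its argument "motion" is a list of rows, each a list of 3 entries, a list of its own where there are three numbers: the opening, from -1 (shut) to 1 (fully open), then the shift along the tool's x, y, z as a fraction of full scale, then the turn, a rotation vector about the tool's x, y, z as a fraction of full scale. A call has 1 to 20 rows; each row is the pose to reach, as a shift and turn from the pose commanded when the call began, along the tool's axes at that moment, turning the shorter way round; what a row does not reach only later rows make up. Full scale, the value 1, is 50 cm for a shift and 360 degrees for a turn. A row lasts 1/10 s, in which the tool goes at most 50 mm and 8.59 degrees, less where a joint would pass 70% of its speed; a pose out of reach is approached as far as the arm can. A call with a number of a shift or a turn outside -1 to 1 is refused whole. A call with a gripper value outside its range is refused whole. The fingers move at their own pace and stop on an object; "squeeze" is the grip in N (left out, the last holds). Time passes only in rows, so rows that repeat a pose let the fingers close. It gives the time, the measured TCP pose, the force, the opening and the grip force at its end, in the units of the state.
- robot.state(): the state, without advancing time (a new reading comes with each control period).
- robot.get_image(name): name is "scene" or "top" or "wrist"; returns the picture (480x640x3 uint8, red, green, blue); there is no depth.
- robot.get_calibration(name): a dict with "mtx" (3x3 intrinsics, pixels), "rvec" (rotation vector, rad) and "tvec" (3), from world to camera coordinates, as OpenCV has them. Camera axes: x right, y down, z forward; pixel columns grow to the right and rows downward; lengths in mm; the calibration is good to about 2 mm. A picture is of the moment at which its call begins: read the wrist's pose just before it. get_calibration takes no time and is no camera call; for the wrist camera it gives the pose at the moment of the call.
- robot.job_done(): hands the job in; it is judged then, once.
Trained networks look in the newest picture that a camera, given by its name, has taken for a name from the list of things; names that differ only in an ending like _2 or _b are one class to them, and where a whole thing is asked for, a point or a joint stands for the part that bears it (a point fixed in the world has none). Each returns a list of dicts, best first, with "p" (0 to 1); they miss things now and then, are a little off and sometimes report something else, mostly with a low value. They report only what shows in the picture. A call takes as long as a camera call.
- robot.spot_in(camera, thing): "point" ([x, y, z] in mm, in world coordinates, good to about 4 mm: the middle of the surface that is visible of it).
The state is a dict: "clock": time; "joint_pos": joint angles; "qvel": joint speeds; "effort": joint torques, N m; "position": TCP position; "tcp_rot": TCP orientation; "wrist_force": force on the tool from outside, world axes, zero at the start; "ft_torque": the same for the moment, N m; "opening": finger opening in mm; "grasp_force": force on a finger pad.
Only numpy, scipy, OpenCV 4.12 (cv2) and the standard library are available. Lean on these libraries where they do the work, as an engineer would, in place of code of your own. Each camera call takes 0.05 s, during which the arm holds its last target. There are 200 camera calls.

## Working session

There is one attempt and no reset: what is moved stays moved. The work goes in short steps, Python scripts to look and compute and a tool call to move; the robot and the scene stay as the last step left them, time stands still between calls to the robot, and variables do not carry over. Pictures are saved under pics/ and viewed, at most 10 in all, crops included, and the job is handed in when it is done.

Besides the shell and the picture viewer there is one more tool, called by a JSON object that holds its "name" and its "arguments", one argument or row to a line. drive_tool: Moves the arm, as the interface text tells. Shift numbers are shares of 50 cm and turn numbers shares of 360 degrees, none past 1 either way. Its arguments: {"type":"object","properties":{"motion":{"type":"array"},"squeeze":{"type":"number"}},"required":["motion"]}

```bash
mkdir -p pics; cat > h.py <<'E'
import numpy as np,cv2
from plant import robot
def snap(c,f=None):
    im=robot.get_image(c)
    if f: cv2.imwrite('pics/'+f,im[:,:,::-1])
    return im
def cal(c):
    k=robot.get_calibration(c);R=cv2.Rodrigues(np.array(k['rvec'],float))[0]
    return np.array(k['mtx'],float),R,np.array(k['tvec'],float).ravel()
def px2w(c,uv,z,K=None):
    M,R,t=K or cal(c);d=R.T@np.linalg.solve(M,[uv[0],uv[1],1.]);o=-R.T@t
    return o+d*(z-o[2])/d[2]
def w2px(c,p,K=None):
    M,R,t=K or cal(c);q=M@(R@np.array(p,float)+t);return q[:2]/q[2]
E
python3 - <<'E'
from h import *
for c in('top','scene'):
    snap(c,c+'1.png')
    for n in 'caddy caddy_handle awl pusher plaque vase bowl stack glue chest'.split():
        if c=='scene' and n in('chest',): continue
        print(c,n,[(np.round(r['point']).tolist(),round(r['p'],2),np.round(w2px(c,r['point'])).tolist()) for r in robot.spot_in(c,n)[:2]])
s=robot.state();print(s['clock'],np.round(s['tcp_rot'],3).tolist(),s['position'])
E
```

```text
top caddy [([501.0, -109.0, 2.0], 0.71, [330.0, 278.0])]
top caddy_handle [([504.0, -110.0, 72.0], 0.77, [331.0, 274.0])]
top awl [([541.0, 109.0, 13.0], 0.69, [242.0, 261.0]), ([690.0, 278.0, 26.0], 0.26, [175.0, 200.0])]
top pusher [([487.0, 264.0, 14.0], 0.81, [179.0, 282.0])]
top plaque []
top vase [([754.0, 14.0, 105.0], 0.58, [279.0, 168.0])]
top bowl [([766.0, 138.0, 25.0], 0.93, [232.0, 171.0])]
top stack [([691.0, 278.0, 26.0], 0.84, [175.0, 200.0])]
top glue [([762.0, -197.0, 75.0], 0.96, [367.0, 168.0])]
top chest [([465.0, -670.0, 80.0], 0.89, [570.0, 292.0])]
scene caddy []
scene caddy_handle [([515.0, -110.0, 64.0], 0.86, [329.0, 225.0]), ([794.0, 24.0, 88.0], 0.36, [338.0, 285.0])]
scene awl []
scene pusher [([494.0, 262.0, 16.0], 0.45, [458.0, 262.0]), ([792.0, -188.0, 46.0], 0.19, [261.0, 278.0])]
scene plaque [([536.0, 366.0, 6.0], 0.69, [496.0, 282.0])]
scene vase [([795.0, 23.0, 86.0], 0.7, [337.0, 285.0])]
scene bowl [([733.0, 124.0, 35.0], 0.59, [385.0, 296.0])]
scene stack [([712.0, 288.0, 19.0], 0.74, [454.0, 312.0])]
scene glue [([791.0, -191.0, 49.0], 0.91, [260.0, 277.0])]
1.05 [[-0.97, 0.242, 0.0], [0.242, 0.97, 0.0], [0.0, 0.0, -1.0]] [151.4689274  606.39416188 231.31828451]
```

View pics/top1.png

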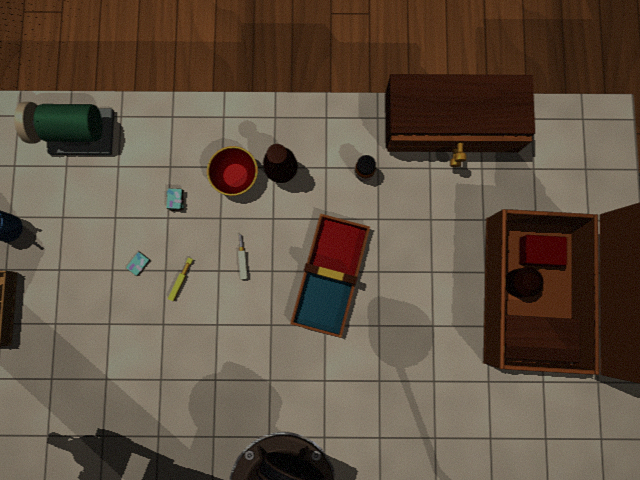

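View pics/scene1.png

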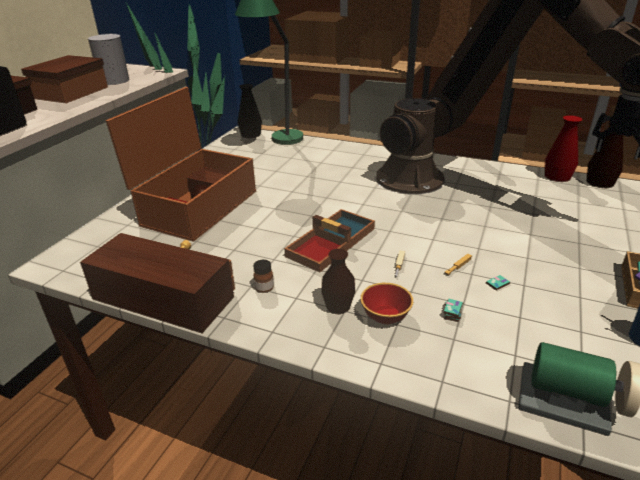

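The top view (up = +x, left = +y) shows the plaque at (138,263), the pusher with its grip at (178,285) and nib at (190,259), and the awl with its handle at (243,265) and point at (240,235). The caddy corners are near (321,215), (371,227), (343,337) and (291,323), red bay away from the robot. The scene view agrees.

```bash
python3 - <<'E'
from h import *
im=cv2.imread('pics/top1.png');K=cal('top')
hsv=cv2.cvtColor(im,cv2.COLOR_BGR2HSV).astype(int);H,S,V=[hsv[:,:,i] for i in range(3)]
def comp(mask,box,z,name):
    x0,y0,x1,y1=box;m=np.zeros_like(mask,np.uint8);m[y0:y1,x0:x1]=mask[y0:y1,x0:x1]
    n,l,st,c=cv2.connectedComponentsWithStats(m);i=1+np.argmax(st[1:,4])
    ys,xs=np.where(l==i);P=np.array([px2w('top',(x,y),z,K)[:2] for x,y in zip(xs,ys)],np.float32)
    r=cv2.minAreaRect(P);b=cv2.boxPoints(r);e=b[1]-b[0];f=b[2]-b[1];e=e if np.hypot(*e)>np.hypot(*f) else f
    print(name,st[i,4],'rect c',np.round(r[0],1),'size',np.round(r[1],1),'long axis deg',round(np.degrees(np.arctan2(e[1],e[0]))%180,1),'mean',P.mean(0).round(1))
comp((H>75)&(H<110)&(S>60),(120,245,155,280),8,'plaque')
comp((H>15)&(H<40)&(S>110),(160,250,200,305),7,'pusher')
print(hsv[265,240:248].tolist(),hsv[265,230:233].tolist())
comp((V>0)&(S>110)&((H<8)|(H>172)),(285,205,380,345),6,'red')
comp((H>90)&(H<125)&(S>80),(285,205,380,345),6,'blue')
comp((H>15)&(H<40)&(S>110),(305,255,355,290),71,'sleeve')
for p in [(321,215),(371,227),(343,337),(291,323)]: print(px2w('top',p,30,K).round(1))
big=cv2.resize(im[205:345,120:380],None,fx=3,fy=3,interpolation=cv2.INTER_CUBIC);cv2.imwrite('pics/crop1.png',cv2.convertScaleAbs(big,alpha=1.3))
E
```

```text
plaque 212 rect c [533.9 370.7] size [35.  50.2] long axis deg 143.2 mean [535.5 370.7]
pusher 283 rect c [495.6 262.4] size [ 17.5 113.5] long axis deg 156.5 mean [491.2 264.2]
[[28, 32, 143], [28, 34, 142], [34, 28, 148], [35, 33, 146], [34, 29, 142], [30, 38, 120], [32, 51, 65], [13, 62, 49]] [[18, 50, 142], [17, 52, 146], [18, 43, 141]]
red 2303 rect c [ 573.2 -122.7] size [124.  142.2] long axis deg 165.2 mean [ 578.9 -128. ]
blue 2327 rect c [439.4 -91.2] size [112.8 126.7] long axis deg 165.4 mean [438.6 -91.2]
sleeve 220 rect c [ 506.7 -108.4] size [62.5 19.5] long axis deg 76.2 mean [ 506.7 -108.5]
[654.  -85.8  30. ]
[ 624.6 -209.3   30. ]
[ 356.9 -140.5   30. ]
[389.6 -15.1  30. ]
```

View pics/crop1.png

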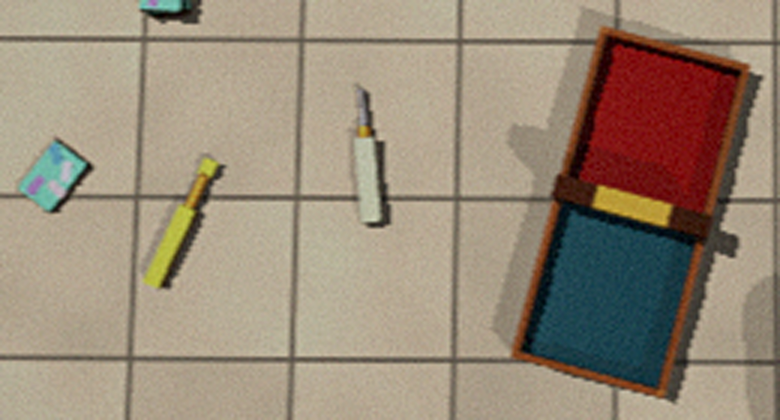

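The crop confirms the layout: the awl axis runs from (371,222) to its tip at (357,86), and the pusher, plaque and caddy fits match their given sizes. Next I'll work out the first move, to above the pusher.

```bash
cat >> h.py <<'E'
def go(x,y,z,a,pos=None,R=None):
    "shift (fractions) and z turn to bring TCP to x,y,z with closing axis at a deg"
    s=robot.state();R=np.array(s['tcp_rot']) if R is None else R;pos=np.array(s['position']) if pos is None else pos
    sh=R.T@(np.array([x,y,z])-pos)/500
    c,n=np.cos(np.radians(a)),np.sin(np.radians(a));T=np.array([[-n,c,0],[c,n,0],[0,0,-1.]]).T
    T=np.column_stack([[-n,0,0],[0,0,0],[0,0,0]]) if 0 else np.column_stack([[n,-c,0],[c,n,0],[0,0,-1.]])
    if T[:,0]@R[:,0]<0 and abs((T[:,1]@R[:,1]))<0: pass
    T[:,0]=np.cross(T[:,1],T[:,2])
    rv=cv2.Rodrigues(R.T@T)[0].ravel()/(2*np.pi)
    print('shift',sh.round(4).tolist(),'turn',rv.round(4).tolist(),'now',pos.round(1),'t',round(s['clock'],2));return sh,rv
E
python3 - <<'E'
s=open('h.py').read().split('\n')
s=[l for l in s if 'if 0 else' not in l and '<0: pass' not in l and 'np.cross(T' not in l]
s=[l.replace("T=np.array([[-n,c,0],[c,n,0],[0,0,-1.]]).T","T=np.column_stack([[-n,c,0],[c,n,0],[0,0,-1.]])") for l in s]
open('h.py','w').write('\n'.join(s))
E
python3 - <<'E'
from h import *
K=cal('top')
f=lambda u,v,z:px2w('top',(120+u/3-.33,205+v/3-.33),z,K)
a,b=f(371,222,8),f(357,86,8);d=b-a;L=np.hypot(*d[:2]);print('awl len',L,'yaw',np.degrees(np.arctan2(d[1],d[0])),'origin',a+d/L*35)
go(482,268,150,66.5)
E
```

```text
awl len 114.25914912904548 yaw 7.291795602827022 origin [531.67452342 110.22908332   8.        ]
shift [-0.8054, -0.4964, 0.1626] turn [0.0, -0.0, 0.0263] now [151.5 606.4 231.3] t 1.05
```

{"name": "drive_tool", "arguments": {
  "motion": [
    [0.0,[-0.805,-0.496,0.163],[0,0,0.0263]],
    [0.0,[-0.805,-0.496,0.163],[0,0,0.0263]],
    [0.0,[-0.805,-0.496,0.163],[0,0,0.0263]],
    [0.0,[-0.805,-0.496,0.163],[0,0,0.0263]],
    [0.0,[-0.805,-0.496,0.163],[0,0,0.0263]],
    [0.0,[-0.805,-0.496,0.163],[0,0,0.0263]],
    [0.0,[-0.805,-0.496,0.163],[0,0,0.0263]],
    [0.0,[-0.805,-0.496,0.163],[0,0,0.0263]],
    [0.0,[-0.805,-0.496,0.163],[0,0,0.0263]],
    [0.0,[-0.805,-0.496,0.163],[0,0,0.0263]],
    [0.0,[-0.805,-0.496,0.163],[0,0,0.0263]],
    [0.0,[-0.805,-0.496,0.163],[0,0,0.0263]],
    [0.0,[-0.805,-0.496,0.163],[0,0,0.0263]]
  ],
  "squeeze": 40
}}

```text
clock: 2.35
position: [481.3, 268.9, 150.0]
tcp_rot: [[-0.917, 0.398, 0.0], [0.398, 0.917, 0.0], [-0.0, 0.0, -1.0]]
wrist_force: [-1.1, 0.2, -0.2]
opening: 42.5
grasp_force: 0.0
```

```bash
python3 - <<'E'
from h import *
K=cal('wrist');snap('wrist','w1.png')
s=robot.state();print(s['clock'],s['position'],s['opening'],s['wrist_force'],(-K[1].T@K[2]).round(1))
for n in('pusher','awl','plaque'):print(n,[(np.round(r['point']).tolist(),round(r['p'],2)) for r in robot.spot_in('wrist',n)[:2]])
for p in ([475.9,271,14],[482,268,14],[547.4,239.9,7]): print(w2px('wrist',p,K).round())
E
```

```text
2.4 [481.20165864 269.07977658 150.08624308] 42.71944117780937 [-0.55213146 -0.99862337 -0.02754845] [411.  298.7 292.2]
pusher [([485.0, 264.0, 11.0], 0.78)]
awl [([515.0, 110.0, 15.0], 0.58)]
plaque [([526.0, 368.0, 7.0], 0.86), ([484.0, 265.0, 13.0], 0.64)]
[319. 221.]
[319. 230.]
[319. 312.]
```

View pics/w1.png

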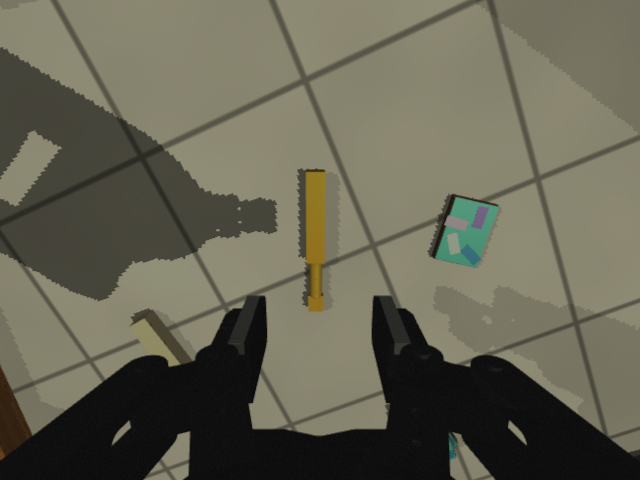

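The wrist picture shows the pusher straight ahead (grip from (316,171) to (316,263), nib at (316,310)), about 3 px off the prediction. The plaque top has corners near (456,196), (498,206), (478,267) and (436,256); part of the awl shows at (160,335).

```bash
python3 - <<'E'
from h import *
K=cal('wrist');f=lambda p,z:px2w('wrist',p,z,K)
a,b=f((315.5,171),14),f((315.5,263),14);c=f((316,310),7)
d=b-a;print('pusher grip',a,b,np.hypot(*d[:2]),np.degrees(np.arctan2(d[1],d[0])),'mid',(a+b)/2,'nib',c)
P=np.array([f(p,8)[:2] for p in [(456,196),(498,206),(478,267),(436,256)]],np.float32)
r=cv2.minAreaRect(P);print('plaque',r,P)
m=(a+b)/2;e=d/np.linalg.norm(d);t=m+6*e;print(t)
go(t[0],t[1],2.5,np.degrees(np.arctan2(d[1],d[0]))+90)
go(t[0],t[1],2.5,np.degrees(np.arctan2(d[1],d[0]))+90,pos=np.array([481.9,268.1,150]))
E
```

```text
pusher grip [440.9478731  283.46572422  14.        ] [505.04656868 255.57512355  14.        ] 69.9037079157246 -23.5148036141917 mid [472.99722089 269.52042388  14.        ] nib [545.07257979 238.54561158   7.        ]
plaque ((530.3515014648438, 371.060791015625), (35.01511001586914, 49.88614273071289), 53.912071228027344) [[499.88223 371.6048 ]
 [519.61847 398.20215]
 [560.82074 370.51675]
 [538.99225 343.0979 ]]
[478.498963  267.1265079  14.       ]
shift [0.0038, -0.0059, 0.2952] turn [0.0001, 0.0, 0.0003] now [481.3 269.  150.1] t 2.55
shift [0.0055, -0.0046, 0.295] turn [0.0001, 0.0, 0.0003] now [481.9 268.1 150. ] t 2.55
```

{"name": "drive_tool", "arguments": {
  "motion": [
    [0.0,[0.0045,-0.0055,0.1],[0,0,0]],
    [0.0,[0.0045,-0.0055,0.2],[0,0,0]],
    [0.0,[0.0045,-0.0055,0.26],[0,0,0]],
    [0.0,[0.0045,-0.0055,0.295],[0,0,0]],
    [0.0,[0.0045,-0.0055,0.295],[0,0,0]],
    [-1,[0.0045,-0.0055,0.295],[0,0,0]],
    [-1,[0.0045,-0.0055,0.295],[0,0,0]],
    [-1,[0.0045,-0.0055,0.295],[0,0,0]],
    [-1,[0.0045,-0.0055,0.295],[0,0,0]],
    [-1,[0.0045,-0.0055,0.295],[0,0,0]],
    [-1,[0.0045,-0.0055,0.295],[0,0,0]],
    [-1,[0.0045,-0.0055,0.27],[0,0,0]],
    [-1,[0.0045,-0.0055,0.2],[0,0,0]],
    [-1,[0.0045,-0.0055,0.1],[0,0,0]],
    [-1,[0.0045,-0.0055,0.1],[0,0,0]]
  ]
}}

```text
clock: 4.05
position: [480.8, 267.5, 106.0]
tcp_rot: [[-0.917, 0.399, 0.009], [0.399, 0.917, 0.004], [-0.006, 0.007, -1.0]]
wrist_force: [1.2, 0.8, -1.6]
opening: 12.6
grasp_force: 40.4
```

```bash
python3 - <<'E'
from h import *
s=robot.state();print(s['position'],s['opening'],s['grasp_force'],s['wrist_force'])
C=np.array([506.,-110]);y=np.radians(-14.3);ex=np.array([np.cos(y),np.sin(y)]);ey=np.array([-ex[1],ex[0]])
t=C+60*ex-30*ey;print(t)   # first look: hover over the red bay
go(t[0],t[1],160,75.7)
E
```

```text
[480.78819525 267.52551857 106.02007554] 12.557761787805912 40.38178861141205 [ 1.24975526  0.80893166 -1.56026859]
[ 556.7309735  -153.89041271]
shift [-0.4759, -0.7117, -0.1096] turn [0.001, 0.0011, -0.0255] now [480.8 267.5 106. ] t 4.05
```

{"name": "drive_tool", "arguments": {
  "motion": [
    [-1,[-0.03,-0.04,-0.11],[0,0,-0.0255]],
    [-1,[-0.476,-0.712,-0.11],[0,0,-0.0255]],
    [-1,[-0.476,-0.712,-0.11],[0,0,-0.0255]],
    [-1,[-0.476,-0.712,-0.11],[0,0,-0.0255]],
    [-1,[-0.476,-0.712,-0.11],[0,0,-0.0255]],
    [-1,[-0.476,-0.712,-0.11],[0,0,-0.0255]],
    [-1,[-0.476,-0.712,-0.11],[0,0,-0.0255]],
    [-1,[-0.476,-0.712,-0.11],[0,0,-0.0255]],
    [-1,[-0.476,-0.712,-0.11],[0,0,-0.0255]],
    [-1,[-0.476,-0.712,-0.11],[0,0,-0.0255]],
    [-1,[-0.476,-0.712,-0.11],[0,0,-0.0255]],
    [-1,[-0.476,-0.712,-0.11],[0,0,-0.0255]],
    [-1,[-0.476,-0.712,-0.11],[0,0,-0.0255]],
    [-1,[-0.476,-0.712,-0.11],[0,0,-0.0255]]
  ]
}}

```text
clock: 5.45
position: [555.0, -153.4, 155.0]
tcp_rot: [[-0.969, 0.246, 0.0], [0.246, 0.969, 0.0], [0.0, 0.0, -1.0]]
wrist_force: [-0.7, 0.2, -1.0]
opening: 12.7
grasp_force: 40.3
```

```bash
python3 - <<'E'
from h import *
K=cal('wrist');im=snap('wrist');s=robot.state();print(s['position'],s['opening'],s['grasp_force'])
C=np.array([506.,-110]);y=np.radians(-14.3);ex=np.array([np.cos(y),np.sin(y)]);ey=np.array([-ex[1],ex[0]])
b=im[:,:,::-1].copy()
for X,Y,Z in [(140,64,30),(140,-64,30),(-140,64,30),(-140,-64,30),(134,58,6),(134,-58,6),(9,30,71),(9,-30,71),(-9,30,71),(-9,-30,71)]:
    p=C+X*ex+Y*ey;u=w2px('wrist',[p[0],p[1],Z],K);print((X,Y),u.round());cv2.drawMarker(b,tuple(int(q) for q in u),(255,0,255),0,12)
cv2.imwrite('pics/w2.png',cv2.convertScaleAbs(b,alpha=1.4))
E
```

```text
[ 555.04183149 -153.58803497  154.93214728] 12.67617754066829 40.341557264328
(140, 64) [439. 334.]
(140, -64) [275. 334.]
(-140, 64) [ 485. -102.]
(-140, -64) [ 260. -103.]
(134, 58) [424. 313.]
(134, -58) [285. 312.]
(9, 30) [423. 171.]
(9, -30) [319. 171.]
(-9, 30) [425. 139.]
(-9, -30) [319. 139.]
```

View pics/w2.png

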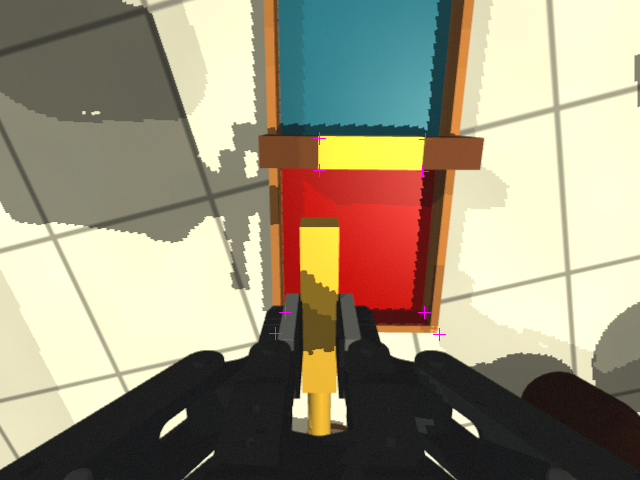

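The projected caddy marks fall on the sleeve corners ((319,139) to (424,171)) and within 4 px of the far corner (439,330). That confirms the caddy pose. The pusher hangs straight, with its butt edge at (320,227).

```bash
cat >> h.py <<'E'

C=np.array([506.,-110]);_y=np.radians(-14.3);ex=np.array([np.cos(_y),np.sin(_y)]);ey=np.array([-ex[1],ex[0]])
inc=lambda p:np.round([(np.array(p)[:2]-C)@ex,(np.array(p)[:2]-C)@ey],1)
outc=lambda X,Y:C+X*ex+Y*ey
E
python3 - <<'E'
from h import *
K=cal('wrist');s=robot.state();p=s['position']
b=px2w('wrist',(320,227),p[2]-2.5+14,K);print('butt',inc(b),'tcp',inc(p))
off=inc(b)[0]+35-inc(p)[0];print('origin offset from tcp in x',off)
t=outc(47.5-off,-30);go(t[0],t[1],10,75.7)
E
```

```text
butt [ 17.1 -30.1] tcp [ 58.3 -30.1]
origin offset from tcp in x -6.199999999999996
shift [0.0092, 0.0002, 0.2899] turn [0.0, -0.0, 0.0002] now [ 555.  -153.6  154.9] t 5.5
```

{"name": "drive_tool", "arguments": {
  "motion": [
    [-1,[0.009,0,0.08],[0,0,0]],
    [-1,[0.009,0,0.16],[0,0,0]],
    [-1,[0.009,0,0.22],[0,0,0]],
    [-1,[0.009,0,0.26],[0,0,0]],
    [-1,[0.009,0,0.28],[0,0,0]],
    [-1,[0.009,0,0.29],[0,0,0]],
    [-1,[0.009,0,0.291],[0,0,0]],
    [-1,[0.009,0,0.291],[0,0,0]],
    [-0.48,[0.009,0,0.291],[0,0,0]],
    [-0.48,[0.009,0,0.291],[0,0,0]],
    [-0.48,[0.009,0,0.291],[0,0,0]],
    [-0.48,[0.009,0,0.25],[0,0,0]],
    [-0.48,[0.009,0,0.15],[0,0,0]],
    [-0.48,[0.009,0,0.05],[0,0,0]],
    [-0.48,[0.009,0,0.0],[0,0,0]],
    [-0.48,[0.009,0,0.0],[0,0,0]]
  ]
}}

```text
clock: 7.1
position: [552.0, -154.1, 158.7]
tcp_rot: [[-0.969, 0.247, 0.006], [0.247, 0.969, -0.002], [-0.007, -0.001, -1.0]]
wrist_force: [0.6, -0.4, 0.2]
opening: 21.9
grasp_force: 0.0
```

```bash
python3 - <<'E'
from h import *
K=cal('wrist');im=snap('wrist','w3.png');s=robot.state();print(s['position'],s['opening'])
print([(np.round(r['point']).tolist(),round(r['p'],2),inc(r['point'])) for r in robot.spot_in('wrist','pusher')[:2]])
go(538,111,150,97)
E
```

```text
[ 551.16973129 -153.82929703  156.47676487] 22.745681570404805
[([560.0, -154.0, 20.0], 0.83, array([ 63.5, -29.4]))]
shift [0.1552, 0.5065, 0.0098] turn [-0.0, 0.0001, -0.0592] now [ 550.6 -153.6  155. ] t 7.2
```

View pics/w3.png

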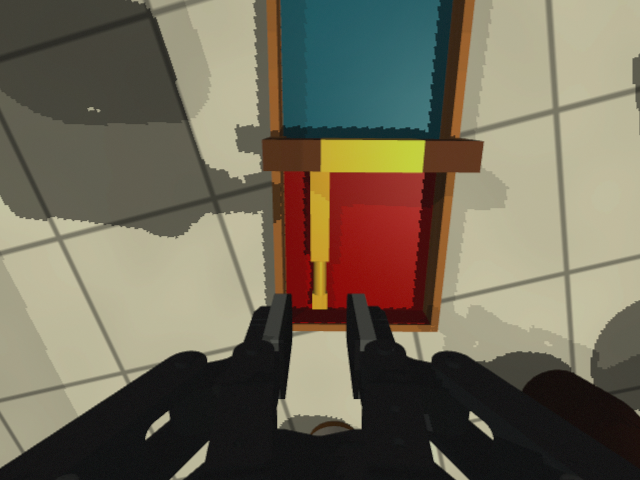

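The pusher lies flat in the red bay, from (320,172) to (320,308), and the caddy hasn't moved. Next is the awl.

{"name": "drive_tool", "arguments": {
  "motion": [
    [0,[0.155,0.507,0.01],[0,0,-0.0592]],
    [0,[0.155,0.507,0.01],[0,0,-0.0592]],
    [0,[0.155,0.507,0.01],[0,0,-0.0592]],
    [0,[0.155,0.507,0.01],[0,0,-0.0592]],
    [0,[0.155,0.507,0.01],[0,0,-0.0592]],
    [0,[0.155,0.507,0.01],[0,0,-0.0592]],
    [0,[0.155,0.507,0.01],[0,0,-0.0592]],
    [0,[0.155,0.507,0.01],[0,0,-0.0592]],
    [0,[0.155,0.507,0.01],[0,0,-0.0592]],
    [0,[0.155,0.507,0.01],[0,0,-0.0592]]
  ]
}}

```text
clock: 8.2
position: [538.4, 109.9, 149.6]
tcp_rot: [[-0.993, -0.12, -0.0], [-0.12, 0.993, 0.0], [0.0, 0.0, -1.0]]
wrist_force: [0.3, 0.1, 0.4]
opening: 42.7
grasp_force: 0.0
```

```bash
python3 - <<'E'
from h import *
K=cal('wrist');im=snap('wrist','w4.png');s=robot.state();print(s['position'],s['opening'])
print([(np.round(r['point']).tolist(),round(r['p'],2)) for r in robot.spot_in('wrist','awl')[:2]])
E
```

```text
[538.41665696 109.9670809  149.67768443] 42.40839291875858
[([537.0, 106.0, 16.0], 0.91)]
```

View pics/w4.png

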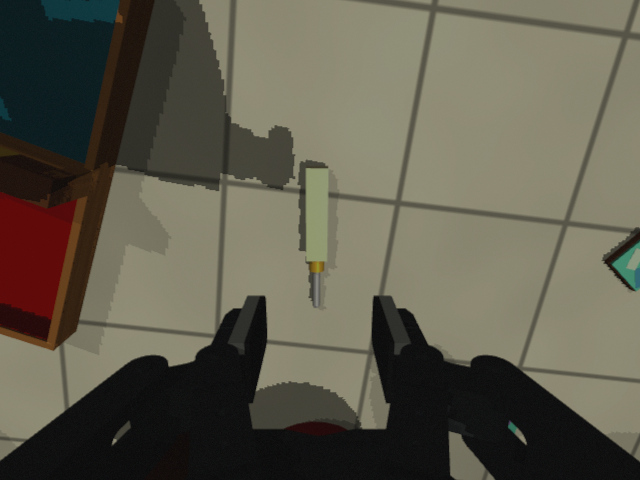

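The awl stands straight under the gripper: handle top from (317,168) to (317,262), tip at (317,307).

```bash
python3 - <<'E'
from h import *
K=cal('wrist');f=lambda p,z:px2w('wrist',p,z,K)
a,b,c=f((317,168),16),f((317,262),16),f((317,307),8)
d=b-a;e=d/np.linalg.norm(d);t=(a+b)/2+6*e;yaw=np.degrees(np.arctan2(d[1],d[0]))
print(np.linalg.norm(d),yaw,t,c);go(t[0],t[1],2.5,yaw+90)
E
```

```text
70.6184490345361 6.872538410124705 [534.63414983 108.67320364  16.        ] [605.23846472 117.15538665   8.        ]
shift [0.0078, -0.0021, 0.2945] turn [0.0, -0.0, 0.0001] now [538.4 110.2 149.7] t 8.3
```

{"name": "drive_tool", "arguments": {
  "motion": [
    [0.0,[0.008,-0.002,0.1],[0,0,0]],
    [0.0,[0.008,-0.002,0.2],[0,0,0]],
    [0.0,[0.008,-0.002,0.26],[0,0,0]],
    [0.0,[0.008,-0.002,0.294],[0,0,0]],
    [0.0,[0.008,-0.002,0.294],[0,0,0]],
    [-1,[0.008,-0.002,0.294],[0,0,0]],
    [-1,[0.008,-0.002,0.294],[0,0,0]],
    [-1,[0.008,-0.002,0.294],[0,0,0]],
    [-1,[0.008,-0.002,0.294],[0,0,0]],
    [-1,[0.008,-0.002,0.294],[0,0,0]],
    [-1,[0.008,-0.002,0.294],[0,0,0]],
    [-1,[0.008,-0.002,0.25],[0,0,0]],
    [-1,[0.008,-0.002,0.15],[0,0,0]],
    [-1,[0.008,-0.002,0.05],[0,0,0]],
    [-1,[0.008,-0.002,0.0],[0,0,0]],
    [-1,[0.008,-0.002,0.0],[0,0,0]]
  ]
}}

```text
clock: 9.9
position: [535.8, 109.9, 154.1]
tcp_rot: [[-0.993, -0.122, 0.007], [-0.122, 0.993, 0.001], [-0.007, -0.0, -1.0]]
wrist_force: [-0.4, 0.5, -0.8]
opening: 14.6
grasp_force: 39.5
```

```bash
python3 - <<'E'
from h import *
s=robot.state();print(s['position'],s['opening'],s['grasp_force'])
t=outc(53.7,28);go(t[0],t[1],155,75.7,pos=np.array([534.6,108.7,149.7]))
E
```

```text
[535.76433206 109.85681389 154.09420933] 14.61616638004081 39.48767960071564
shift [-0.0104, -0.414, -0.0104] turn [0.0002, 0.0012, 0.0592] now [534.6 108.7 149.7] t 9.9
```

{"name": "drive_tool", "arguments": {
  "motion": [
    [-1,[-0.0104,-0.414,-0.01],[0,0,0.0592]],
    [-1,[-0.0104,-0.414,-0.01],[0,0,0.0592]],
    [-1,[-0.0104,-0.414,-0.01],[0,0,0.0592]],
    [-1,[-0.0104,-0.414,-0.01],[0,0,0.0592]],
    [-1,[-0.0104,-0.414,-0.01],[0,0,0.0592]],
    [-1,[-0.0104,-0.414,-0.01],[0,0,0.0592]],
    [-1,[-0.0104,-0.414,-0.01],[0,0,0.0592]],
    [-1,[-0.0104,-0.414,-0.01],[0,0,0.0592]],
    [-1,[-0.0104,-0.414,-0.01],[0,0,0.0592]],
    [-1,[-0.0104,-0.414,-0.01],[0,0,0.0592]]
  ]
}}

```text
clock: 10.9
position: [564.8, -94.2, 154.9]
tcp_rot: [[-0.969, 0.246, 0.0], [0.246, 0.969, 0.0], [-0.0, 0.0, -1.0]]
wrist_force: [1.1, -0.3, 0.0]
opening: 14.8
grasp_force: 39.5
```

```bash
python3 - <<'E'
from h import *
K=cal('wrist');im=snap('wrist','w5.png');s=robot.state();print(inc(s['position']),s['opening'],s['position'])
t=outc(53.7,28);go(t[0],t[1],10,75.7)
E
```

```text
[53.1 29.6] 14.668323353935943 [564.81180036 -94.41002314 154.83959831]
shift [-0.0011, -0.0033, 0.2897] turn [0.0, 0.0, 0.0001] now [564.8 -94.4 154.8] t 10.95
```

View pics/w5.png

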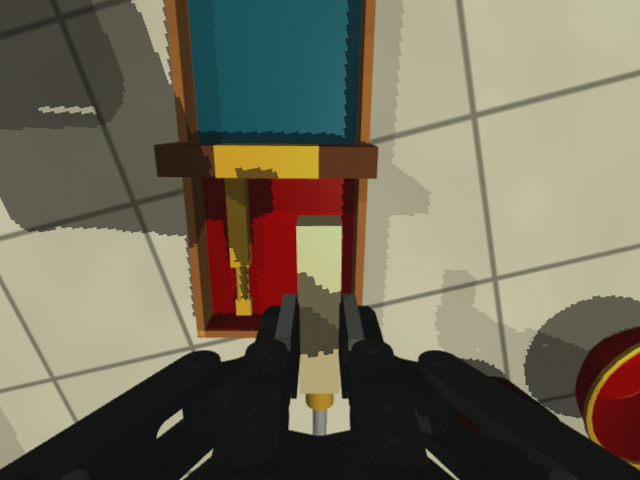

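The awl is held straight with its butt edge at (319,226), above the right half of the red bay, and the pusher is at left. Lowering it now.

{"name": "drive_tool", "arguments": {
  "motion": [
    [-1,[-0.001,-0.003,0.08],[0,0,0]],
    [-1,[-0.001,-0.003,0.16],[0,0,0]],
    [-1,[-0.001,-0.003,0.22],[0,0,0]],
    [-1,[-0.001,-0.003,0.26],[0,0,0]],
    [-1,[-0.001,-0.003,0.28],[0,0,0]],
    [-1,[-0.001,-0.003,0.29],[0,0,0]],
    [-1,[-0.001,-0.003,0.291],[0,0,0]],
    [-1,[-0.001,-0.003,0.291],[0,0,0]],
    [-0.45,[-0.001,-0.003,0.291],[0,0,0]],
    [-0.45,[-0.001,-0.003,0.291],[0,0,0]],
    [-0.45,[-0.001,-0.003,0.291],[0,0,0]],
    [-0.45,[-0.001,-0.003,0.25],[0,0,0]],
    [-0.45,[-0.001,-0.003,0.15],[0,0,0]],
    [-0.45,[-0.001,-0.003,0.05],[0,0,0]],
    [-0.45,[0,0,0],[0,0,0]],
    [-0.45,[0,0,0],[0,0,0]]
  ]
}}

```text
clock: 12.55
position: [566.1, -95.4, 158.7]
tcp_rot: [[-0.969, 0.247, 0.006], [0.247, 0.969, -0.002], [-0.007, -0.0, -1.0]]
wrist_force: [0.0, 0.3, -0.4]
opening: 23.3
grasp_force: 0.0
```

```bash
python3 - <<'E'
from h import *
snap('wrist','w6.png')
for n in('awl','pusher'):print(n,[(np.round(r['point']).tolist(),round(r['p'],2),inc(r['point'])) for r in robot.spot_in('wrist',n)[:2]])
s=robot.state();print(s['position'],s['opening'])
go(531,371,150,53.5,pos=np.array([564.8,-94.2,155.]))
E
```

```text
awl [([567.0, -100.0, 25.0], 0.57, array([56.3, 24.9]))]
pusher [([560.0, -154.0, 21.0], 0.7, array([ 63.1, -29.5]))]
[564.34231588 -95.04886006 154.01800469] 23.08581495888769
shift [0.2955, 0.8848, 0.0104] turn [-0.0, -0.0002, 0.0616] now [564.8 -94.2 155. ] t 12.7
```

View pics/w6.png

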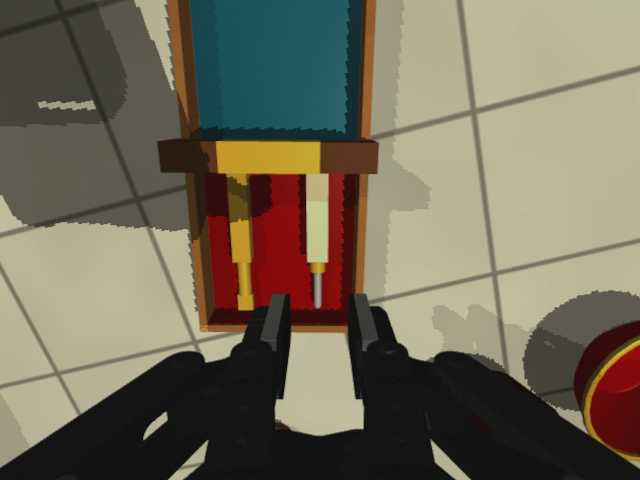

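Both tools lie in the red bay: the pusher from (240,173) to (245,308), the awl from (317,173) to (318,306). Next is the plaque.

{"name": "drive_tool", "arguments": {
  "motion": [
    [0.4,[0.295,0.885,0.01],[0,0,0.0616]],
    [0.4,[0.295,0.885,0.01],[0,0,0.0616]],
    [0.4,[0.295,0.885,0.01],[0,0,0.0616]],
    [0.4,[0.295,0.885,0.01],[0,0,0.0616]],
    [0.4,[0.295,0.885,0.01],[0,0,0.0616]],
    [0.4,[0.295,0.885,0.01],[0,0,0.0616]],
    [0.4,[0.295,0.885,0.01],[0,0,0.0616]],
    [0.4,[0.295,0.885,0.01],[0,0,0.0616]],
    [0.4,[0.295,0.885,0.01],[0,0,0.0616]],
    [0.4,[0.295,0.885,0.01],[0,0,0.0616]],
    [0.4,[0.295,0.885,0.01],[0,0,0.0616]],
    [0.4,[0.295,0.885,0.01],[0,0,0.0616]],
    [0.4,[0.295,0.885,0.01],[0,0,0.0616]],
    [0.4,[0.295,0.885,0.01],[0,0,0.0616]]
  ]
}}

```text
clock: 14.1
position: [531.6, 368.8, 149.5]
tcp_rot: [[-0.803, 0.596, -0.001], [0.596, 0.803, -0.0], [0.0, -0.001, -1.0]]
wrist_force: [-0.0, 0.1, 0.1]
opening: 59.4
grasp_force: 0.0
```

```bash
python3 - <<'E'
from h import *
K=cal('wrist');im=snap('wrist','w7.png');s=robot.state();print(s['position'],s['opening'])
print([(np.round(r['point']).tolist(),round(r['p'],2),w2px('wrist',r['point'],K).round()) for r in robot.spot_in('wrist','plaque')[:2]])
b=im.astype(int);g=(b[:,:,2]+b[:,:,1]-2*b[:,:,0]>40)|((b[:,:,2]>b[:,:,1]+5)&(b.max(2)>60));g=g.astype(np.uint8);g[300:]=0
g=cv2.morphologyEx(g,cv2.MORPH_CLOSE,np.ones((7,7)))
n,l,st,c=cv2.connectedComponentsWithStats(g);i=1+np.argmax(st[1:,4]);print(st[i],c[i])
ys,xs=np.where(l==i);P=np.array([px2w('wrist',p,8,K)[:2] for p in zip(xs,ys)],np.float32)
r=cv2.minAreaRect(P);print(r);go(r[0][0],r[0][1],0,53.5)
E
```

```text
[531.63129453 368.94720892 149.7236107 ] 59.898371983350835
[([528.0, 370.0, 9.0], 0.61, array([318., 223.]))]
[ 297  192   47   64 2478] [321.93987086 222.74132365]
((530.1837768554688, 370.33917236328125), (34.68357849121094, 49.420841217041016), 53.74338150024414)
shift [0.0038, 0.0002, 0.2997] turn [-0.0, -0.0, -0.0002] now [531.6 369.1 149.8] t 14.2
```

{"name": "drive_tool", "arguments": {
  "motion": [
    [0.1,[0.004,0,0.1],[0,0,0]],
    [0.1,[0.004,0,0.2],[0,0,0]],
    [0.1,[0.004,0,0.26],[0,0,0]],
    [0.1,[0.004,0,0.29],[0,0,0]],
    [0.1,[0.004,0,0.296],[0,0,0]],
    [0.1,[0.004,0,0.299],[0,0,0]],
    [0.1,[0.004,0,0.299],[0,0,0]]
  ]
}}

```text
clock: 14.9
position: [530.4, 371.6, 1.9]
tcp_rot: [[-0.804, 0.595, 0.002], [0.595, 0.804, 0.001], [-0.001, 0.002, -1.0]]
wrist_force: [1.7, -0.2, 0.5]
opening: 46.8
grasp_force: 0.0
```

{"name": "drive_tool", "arguments": {
  "motion": [
    [0.1,[0,0,0.002],[0,0,0]],
    [0.1,[0,0,0.004],[0,0,0]],
    [0.1,[0,0,0.004],[0,0,0]]
  ]
}}

```text
clock: 15.2
position: [529.8, 371.4, -1.2]
tcp_rot: [[-0.804, 0.595, 0.001], [0.595, 0.804, 0.0], [-0.0, 0.001, -1.0]]
wrist_force: [-0.6, 0.1, -0.0]
opening: 46.9
grasp_force: 0.0
```

{"name": "drive_tool", "arguments": {
  "motion": [
    [-1,[0,0,0],[0,0,0]],
    [-1,[0,0,0],[0,0,0]],
    [-1,[0,0,0],[0,0,0]],
    [-1,[0,0,0],[0,0,0]],
    [-1,[0,0,0],[0,0,0]],
    [-1,[0,0,-0.03],[0,0,0]],
    [-1,[0,0,-0.06],[0,0,0]],
    [-1,[0,0,-0.06],[0,0,0]]
  ]
}}

```text
clock: 16.0
position: [530.7, 371.9, 31.1]
tcp_rot: [[-0.804, 0.595, 0.003], [0.595, 0.804, 0.002], [-0.002, 0.004, -1.0]]
wrist_force: [-0.3, -0.2, -0.1]
opening: 34.5
grasp_force: 40.1
```

```bash
python3 - <<'E'
from h import *
snap('wrist','w8.png')
s=robot.state();print(s['position'],s['opening'],s['grasp_force'])
t=outc(-62,0);go(t[0],t[1],155,75.7);go(t[0],t[1],155,75.7,pos=np.array([530.2,370.3,28.8]))
print([(np.round(r['point']).tolist(),round(r['p'],2)) for r in robot.spot_in('wrist','plaque')[:2]])
E
```

```text
[530.26142748 371.61076122  29.96557563] 34.700437523475436 40.095221400260925
shift [-0.4192, -0.8495, -0.2517] turn [0.0004, 0.0002, -0.0616] now [530.3 371.6  30. ] t 16.05
shift [-0.4178, -0.8473, -0.254] turn [0.0004, 0.0002, -0.0616] now [530.2 370.3  28.8] t 16.05
[([528.0, 371.0, 41.0], 0.78)]
```

{"name": "drive_tool", "arguments": {
  "motion": [
    [-1,[-0.02,-0.04,-0.1],[0,0,-0.0616]],
    [-1,[-0.05,-0.1,-0.18],[0,0,-0.0616]],
    [-1,[-0.418,-0.848,-0.253],[0,0,-0.0616]],
    [-1,[-0.418,-0.848,-0.253],[0,0,-0.0616]],
    [-1,[-0.418,-0.848,-0.253],[0,0,-0.0616]],
    [-1,[-0.418,-0.848,-0.253],[0,0,-0.0616]],
    [-1,[-0.418,-0.848,-0.253],[0,0,-0.0616]],
    [-1,[-0.418,-0.848,-0.253],[0,0,-0.0616]],
    [-1,[-0.418,-0.848,-0.253],[0,0,-0.0616]],
    [-1,[-0.418,-0.848,-0.253],[0,0,-0.0616]],
    [-1,[-0.418,-0.848,-0.253],[0,0,-0.0616]],
    [-1,[-0.418,-0.848,-0.253],[0,0,-0.0616]],
    [-1,[-0.418,-0.848,-0.253],[0,0,-0.0616]],
    [-1,[-0.418,-0.848,-0.253],[0,0,-0.0616]],
    [-1,[-0.418,-0.848,-0.253],[0,0,-0.0616]],
    [-1,[-0.418,-0.848,-0.253],[0,0,-0.0616]]
  ]
}}

```text
clock: 17.7
position: [445.6, -93.1, 154.7]
tcp_rot: [[-0.969, 0.246, -0.0], [0.246, 0.969, 0.0], [0.0, 0.0, -1.0]]
wrist_force: [-0.6, -0.6, -0.5]
opening: 34.3
grasp_force: 40.2
```

```bash
python3 - <<'E'
from h import *
snap('wrist','w9.png')
s=robot.state();print(s['position'],s['opening'],s['grasp_force'],inc(s['position']))
t=outc(-62,0);go(t[0],t[1],8,75.7)
print([(np.round(r['point']).tolist(),round(r['p'],2)) for r in robot.spot_in('wrist','plaque')[:2]])
E
```

```text
[445.64316546 -93.21617407 154.69059646] 34.51641245793916 40.238744616508484 [-62.6   1.4]
shift [-0.0013, -0.0028, 0.2934] turn [0.0, -0.0, 0.0002] now [445.6 -93.2 154.7] t 17.75
[]
```

{"name": "drive_tool", "arguments": {
  "motion": [
    [-1,[-0.001,-0.003,0.08],[0,0,0]],
    [-1,[-0.001,-0.003,0.16],[0,0,0]],
    [-1,[-0.001,-0.003,0.22],[0,0,0]],
    [-1,[-0.001,-0.003,0.26],[0,0,0]],
    [-1,[-0.001,-0.003,0.285],[0,0,0]],
    [-1,[-0.001,-0.003,0.295],[0,0,0]],
    [-1,[-0.001,-0.003,0.2965],[0,0,0]],
    [-1,[-0.001,-0.003,0.2965],[0,0,0]],
    [0.18,[-0.001,-0.003,0.2965],[0,0,0]],
    [0.18,[-0.001,-0.003,0.2965],[0,0,0]],
    [0.18,[-0.001,-0.003,0.2965],[0,0,0]],
    [0.18,[-0.001,-0.003,0.25],[0,0,0]],
    [0.18,[-0.001,-0.003,0.15],[0,0,0]],
    [0.18,[-0.001,-0.003,0.05],[0,0,0]],
    [0.18,[0,0,0],[0,0,0]],
    [0.18,[0,0,0],[0,0,0]]
  ]
}}

```text
clock: 19.4
position: [446.7, -94.2, 158.2]
tcp_rot: [[-0.969, 0.247, 0.006], [0.247, 0.969, -0.002], [-0.007, -0.001, -1.0]]
wrist_force: [0.1, -0.1, 0.3]
opening: 50.0
grasp_force: 0.0
```

```bash
python3 - <<'E'
from h import *
s=robot.state();print(s['position'],s['opening'],s['grasp_force'],inc(s['position']))
for c in('wrist','top'):
    im=snap(c,c+'10.png')
    for n in('plaque','awl','pusher','caddy_handle'):print(c,n,[(np.round(r['point']).tolist(),round(r['p'],2),inc(r['point'])) for r in robot.spot_in(c,n)[:2]])
g=(lambda h:((h[:,:,0]>15)&(h[:,:,0]<40)&(h[:,:,1]>110)).astype(np.uint8))(cv2.cvtColor(im,cv2.COLOR_RGB2HSV));t=im[205:345,280:385]
a=cv2.resize(t[:,:,::-1],None,fx=4,fy=4);w=cv2.imread('pics/wrist10.png')[:,:,:];w=cv2.resize(w,None,fx=.55,fy=.55)
o=np.zeros((560,780,3),np.uint8);o[:,:420]=a;o[:264,420:772]=w;cv2.imwrite('pics/fin.png',o)
go(C[0],C[1],140,-14.3,pos=np.array([445.6,-93.2,154.7]))
E
```

```text
[446.68007482 -94.18254272 158.22747111] 49.97035231275709 0.0 [-61.4   0.7]
wrist plaque [([445.0, -98.0, 16.0], 0.58, array([-61.9,  -3.1]))]
wrist awl [([580.0, -101.0, 23.0], 0.69, array([69.2, 26.9]))]
wrist pusher [([575.0, -161.0, 19.0], 0.77, array([ 79.5, -32.7]))]
wrist caddy_handle [([501.0, -108.0, 74.0], 0.87, array([-5.3,  0.9]))]
top plaque [([754.0, 10.0, 101.0], 0.35, array([210.7, 177.2]))]
top awl [([568.0, -96.0, 19.0], 0.58, array([57., 29.]))]
top pusher [([563.0, -157.0, 22.0], 0.7, array([ 67.1, -31.2]))]
top caddy_handle [([502.0, -137.0, 75.0], 0.55, array([  2.9, -26.8]))]
shift [-0.1254, -0.0027, 0.0292] turn [-0.0001, -0.0002, 0.25] now [445.6 -93.2 154.7] t 19.9
```

View pics/fin.png

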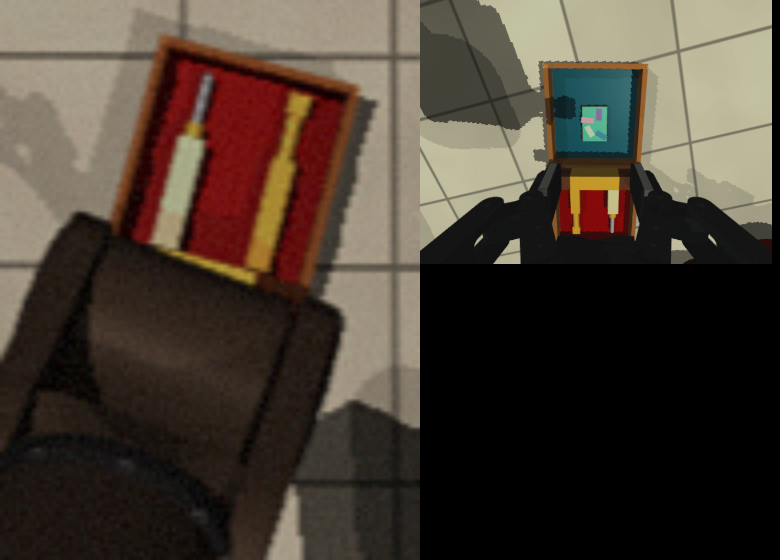

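The plaque lies in the blue bay (right inset, (594,122)), and the awl and pusher lie in the red bay. Now I'll turn over the handle.

{"name": "drive_tool", "arguments": {
  "motion": [
    [0.6,[-0.125,-0.003,0.03],[0,0,0.25]],
    [0.6,[-0.125,-0.003,0.03],[0,0,0.25]],
    [0.6,[-0.125,-0.003,0.03],[0,0,0.25]],
    [0.6,[-0.125,-0.003,0.03],[0,0,0.25]],
    [0.6,[-0.125,-0.003,0.03],[0,0,0.25]],
    [0.6,[-0.125,-0.003,0.03],[0,0,0.25]],
    [0.6,[-0.125,-0.003,0.03],[0,0,0.25]],
    [0.6,[-0.125,-0.003,0.03],[0,0,0.25]],
    [0.6,[-0.125,-0.003,0.03],[0,0,0.25]],
    [0.6,[-0.125,-0.003,0.03],[0,0,0.25]],
    [0.6,[-0.125,-0.003,0.03],[0,0,0.25]],
    [0.6,[-0.125,-0.003,0.03],[0,0,0.25]],
    [0.6,[-0.125,-0.003,0.03],[0,0,0.25]],
    [0.6,[-0.125,-0.003,0.03],[0,0,0.25]]
  ]
}}

```text
clock: 21.3
position: [505.7, -110.8, 139.6]
tcp_rot: [[0.246, 0.969, -0.0], [0.969, -0.246, 0.0], [0.0, -0.0, -1.0]]
wrist_force: [-0.3, -0.2, 0.5]
opening: 68.2
grasp_force: 0.0
```

```bash
python3 - <<'E'
from h import *
K=cal('wrist');im=snap('wrist','w11.png');s=robot.state();print(s['position'],s['opening'],inc(s['position']))
h=cv2.cvtColor(im,cv2.COLOR_RGB2HSV);g=((h[:,:,0]>15)&(h[:,:,0]<40)&(h[:,:,1]>110)).astype(np.uint8)
n,l,st,c=cv2.connectedComponentsWithStats(g)
for i in np.argsort(-st[1:,4])[:3]+1:
    ys,xs=np.where(l==i);P=np.array([px2w('wrist',p,71,K)[:2] for p in zip(xs,ys)],np.float32);r=cv2.minAreaRect(P)
    print(st[i],np.round(r[0],1),np.round(r[1],1),r[2],inc(r[0]))
print([inc(r['point']) for r in robot.spot_in('wrist','caddy_handle')])
go(C[0],C[1],41,-14.3)
E
```

```text
[ 505.70835815 -110.79415718  139.6697417 ] 68.25321057629132 [-0.1 -0.8]
[ 303  206   34  100 3249] [ 504.5 -110.7] [60.6 19.2] 75.85712432861328 [-1.3 -1. ]
[ 339  258  155   25 3097] [ 557.2 -132.5] [15.  89.8] 75.17518615722656 [55.1 -9.2]
[443 184  14  17 221] [583.3 -91.1] [9.3 7.1] 81.23487854003906 [70.3 37.4]
[array([-2.1,  8. ])]
shift [0.0017, 0.0001, 0.1974] turn [-0.0, -0.0, 0.0001] now [ 505.7 -110.8  139.7] t 21.4
```

{"name": "drive_tool", "arguments": {
  "motion": [
    [0.4,[0,-0.0024,0.06],[0,0,0]],
    [0.4,[0,-0.0024,0.12],[0,0,0]],
    [0.2,[0,-0.0024,0.16],[0,0,0]],
    [0.1,[0,-0.0024,0.185],[0,0,0]],
    [0,[0,-0.0024,0.197],[0,0,0]],
    [-0.2,[0,-0.0024,0.197],[0,0,0]],
    [-0.35,[0,-0.0024,0.197],[0,0,0]],
    [-0.5,[0,-0.0024,0.197],[0,0,0]],
    [-0.6,[0,-0.0024,0.197],[0,0,0]],
    [-1,[0,-0.0024,0.197],[0,0,0]],
    [-1,[0,-0.0024,0.197],[0,0,0]],
    [-1,[0,-0.0024,0.197],[0,0,0]],
    [-1,[0,-0.0024,0.197],[0,0,0]]
  ],
  "squeeze": 90
}}

```text
clock: 22.7
position: [505.1, -110.7, 42.4]
tcp_rot: [[0.248, 0.969, 0.002], [0.969, -0.248, -0.0], [0.0, 0.002, -1.0]]
wrist_force: [-0.9, -0.4, 9.2]
opening: 16.7
grasp_force: 87.9
```

{"name": "drive_tool", "arguments": {
  "motion": [
    [-1,[0,0,-0.004],[0,0,0]],
    [-1,[0,0,-0.012],[0,0,0]],
    [-1,[0,0,-0.024],[0,0,0]],
    [-1,[0,0,-0.04],[0,0,0]],
    [-1,[0,0,-0.06],[0,0,0]],
    [-1,[0,0,-0.08],[0,0,0]],
    [-1,[0,0,-0.1],[0,0,0]],
    [-1,[0,0,-0.12],[0,0,0]],
    [-1,[0,0,-0.14],[0,0,0]],
    [-1,[0,0,-0.16],[0,0,0]],
    [-1,[0,0,-0.18],[0,0,0]],
    [-1,[0,0,-0.2],[0,0,0]],
    [-1,[0,0,-0.217],[0,0,0]],
    [-1,[0,0,-0.23],[0,0,0]],
    [-1,[0,0,-0.237],[0,0,0]],
    [-1,[0,0,-0.24],[0,0,0]],
    [-1,[0,0,-0.24],[0,0,0]],
    [-1,[0,0,-0.24],[0,0,0]],
    [-1,[0,0,-0.24],[0,0,0]],
    [-1,[0,0,-0.24],[0,0,0]]
  ]
}}

```text
clock: 24.7
position: [504.5, -110.5, 161.0]
tcp_rot: [[0.247, 0.969, -0.0], [0.969, -0.247, 0.0], [0.0, -0.001, -1.0]]
wrist_force: [-0.2, -0.3, -6.0]
opening: 16.7
grasp_force: 88.0
```

```bash
python3 - <<'E'
from h import *
s=robot.state();print(s['clock'],s['position'],s['opening'],s['grasp_force'],s['wrist_force'],s['ft_torque'],np.abs(s['qvel']).max())
for c in('wrist','scene'):
    snap(c,c+'12.png')
    for n in('caddy','caddy_handle','awl','pusher','plaque','vase','glue'):print(c,n,[(np.round(r['point']).tolist(),round(r['p'],2),inc(r['point'])) for r in robot.spot_in(c,n)[:1]])
K=cal('wrist');im=snap('wrist');h=cv2.cvtColor(im,cv2.COLOR_RGB2HSV);g=((h[:,:,0]>15)&(h[:,:,0]<40)&(h[:,:,1]>110)).astype(np.uint8)
n,l,st,c=cv2.connectedComponentsWithStats(g)
for i in np.argsort(-st[1:,4])[:3]+1: print(st[i])
E
```

```text
24.7 [ 504.49135842 -110.50772807  161.0196899 ] 16.65395211285723 88.00425052642822 [-0.1677204  -0.34684323 -6.04553712] [0.03877312 0.04293001 0.0303036 ] 0.0021386337550562103
wrist caddy [([510.0, -94.0, 125.0], 0.61, array([-0.4, 16.6]))]
wrist caddy_handle [([508.0, -86.0, 191.0], 0.76, array([-4.4, 23.3]))]
wrist awl []
wrist pusher [([574.0, -155.0, 136.0], 0.57, array([ 76.8, -26.5]))]
wrist plaque []
wrist vase [([504.0, -96.0, 129.0], 0.16, array([-5.7, 13. ]))]
wrist glue [([564.0, -94.0, 138.0], 0.41, array([52.6, 30.2]))]
scene caddy [([520.0, -104.0, 137.0], 0.6, array([12.2,  9.6]))]
scene caddy_handle [([513.0, -92.0, 181.0], 0.68, array([ 2.8, 18.8]))]
scene awl [([570.0, -98.0, 137.0], 0.56, array([58.4, 27.8]))]
scene pusher [([562.0, -154.0, 144.0], 0.72, array([ 65.5, -28.8]))]
scene plaque [([467.0, -101.0, 135.0], 0.47, array([-39.7,  -0.6]))]
scene vase [([796.0, 24.0, 86.0], 0.67, array([247.6, 201.4]))]
scene glue [([789.0, -192.0, 46.0], 0.89, array([294.7,  -9.3]))]
[ 290  271   59  156 8312]
[ 381  321  198   40 5537]
[509 215  22  26 482]
```

```bash
python3 -c "
from plant import robot
print(robot.job_done())"
```

```text
the job is handed in; nothing more can be done
None
```

The job is handed in: awl and pusher in the red bay, plaque in the blue bay, and the caddy held still by its handle about 119 mm off the bench at 25 s; the hand-in call returned no verdict.

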